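# Refit the cap sorter's plate and post a cap

## Robot

A 6-joint arm with a two-finger parallel gripper is mounted at the origin on the work surface. World frame = base frame: x ahead of the robot, y to its left, z up, the work surface at z = 0. Lengths are in mm, angles in rad, forces in N, time in s.
With the tool pointing down it reaches from about 325 to 875 mm from the base axis. Payload 4.4 kg.
Tool frame: the origin (TCP) lies on the centre line of the jaws, within the pads' length; the fingertips stand ahead of it and the grasp point (between the pads) lies 6 mm ahead of it (ctrl.tcp_to_tips is the z of the fingertips in the tool frame, in mm); z points along the fingers, y is the direction in which the jaws open and shut (so a half turn about z gives the same grasp; the last joint's range is limited). The gripper opens to 85 mm and grips with 20 to 120 N. Pads are 22 mm wide; open, the fingers measure 114 mm over their backs; the gripper's body (76 mm by 85 mm) begins 54 mm behind the grasp point. The pads swing forward as they close: fully open they stand 13 mm farther back than shut.
Start: joints at [1.085, 0.207, 1.542, -0, 1.393, -0.15], TCP at [189.486, 542.883, 256.282] pointing down, gripper open.
Joint ranges: [-2.73, 2.73], [-0.86, 2.22], [0.23, 2.46], [-1.11, 4.25], [0.08, 2.63], [-2.82, 2.82]. Speed limits (rad/s): [2.79, 2.79, 3.14, 3.14, 3.14, 3.14].

## Interface

Orientations are given as a 3x3 rotation matrix whose columns are the frame's x, y, z axes.
In Python, from plant import ctrl, sensors, optics gives the robot as it stands. Calls block until the motion is done:
- ctrl.move_ptp(position, orientation): joint-space move of the TCP to a pose.
- ctrl.move_l(position, rot=None, vel=150, threshold=None): straight line of the TCP; rot=None keeps the orientation; vel is the mean speed in mm/s. With threshold (N) it stops when the force on the tool has changed by that much, and returns True; else False.
- ctrl.set_joints(angles): joint-space move.
- ctrl.gripper_to(opening, force=None): finger opening in mm; force is the grip in N (None keeps the last); returns when the fingers have stopped.
- ctrl.hold(seconds).
- ctrl.solve_ik(position, orientation): joint angles nearest the present ones, or None.
- sensors.read_state(): the state.
- optics.grab_frame(name): name is "scene" or "top"; returns (picture, depth): 400x640x3 uint8, red, green, blue; 400x640 float32, mm along the optical axis (not along the pixel's ray), 0 where there is no reading.
- optics.camera_params(name): a dict with "mtx" (3x3 intrinsics, pixels), "k1" (the pictures are not rectified: a ray, as slopes to the right and down, at radius r is drawn at 1 + k1 r^2 times it, then the intrinsics apply), "R" (3x3) and "t" (3): a world point X has camera coordinates R X + t. Camera axes: x right, y down, z forward; pixel columns grow to the right and rows downward; lengths in mm; the calibration is good to about 2 mm. A picture is of the moment at which its call begins. camera_params takes no time and is no camera call.
A pose or a line that the arm cannot do raises ctrl.MotionError and nothing moves.
- ctrl.finish_job(): hands the job in, once; it reports no verdict.
The state is a dict: "t": time; "q": joint angles; "qvel": joint speeds; "tau": joint torques, N m; "eef_pos": TCP position; "eef_rot": TCP orientation; "force": force on the tool from outside, world axes, zero at the start; "wrist_torque": the same for the moment, N m; "grip_width": finger opening in mm.
Only numpy, scipy, OpenCV 4.12 (cv2) and the standard library are available. Lean on these libraries where they do the work, as an engineer would, in place of code of your own. Each camera call takes 0.05 s, during which the arm holds its last target.

## Task

Lower the loose sorting plate over the two pins of the bottle cap sorter until it lies flush on the rim all round (either way round will do); set it down, do not drop it. Then post the small white bottle cap through the plate's large round hole so that it ends up inside the sorter, with the plate still flush. Do not shift or knock over the other things on the shelf.

Things in the scene. Friction and masses are not known exactly. Their poses are not given: they have to be found in the camera images.
- sorter: Bottle cap sorter: blue plastic open-topped box fixed to the shelf, 110 (own x) x 180 (own y) x 50 mm high, walls and floor 5 to 6 mm. Origin: centre of its underside. At own y = +76 and -76 mm, x = 0, upright steel locating pins, 9 mm across, rise 22 mm above the rim, the upper 8 mm tapering to 3 mm.
- sorter_seat (a point): Centre of the sorter's rim plane, 50 mm above the sorter's underside, midway between the pins' feet; the plate's underside rests in this plane.
- plate: Loose sorting plate, same blue plastic, about 180 g: 110 (own x) x 180 (own y) x 8 mm, lying flat, right way up, with a grip fin on top. Origin: centre of its underside. 12 mm pin holes at own y = +76 and -76 mm, x = 0; large 43 mm hole at own y = +40; small 23 mm hole at own y = -40 (too small for the cap). Fits at the sorter's yaw or half a turn from it.
- plate_fin (a point): Middle of the top of the plate's upright grip fin, 42 mm above the plate's underside (34 mm above its top face). The fin is 60 mm long along own x and 14 mm thick along own y; pinch it across own y.
- plate_large_hole (a point): Centre of the large 43 mm hole, at the plate's top surface (8 mm above its underside).
- cap: White plastic screw cap of a bottle, a ribbed upright disc 32 mm across, 20 mm high, about 12 g, standing flat on the shelf on the side away from the robot, in one of three places in a row with the jar lid and the battery. Origin: centre of its underside.
- cap_center (a point): Centre of the cap, 10 mm above its underside.
- jar_lid: Bystander: flat white jar lid, 64 mm across, 12 mm high, lying on the shelf. Origin: centre of its underside.
- battery: Bystander: round battery cell standing upright, 26 mm across, 50 mm high. Origin: centre of its underside.
- bowl: Bystander: white ceramic bowl with button cells, 120 mm across, 45 mm high. Origin: centre of its underside.
- bulb: Bystander: compact fluorescent bulb in a clear plastic sleeve, 150 (own x) x 56 x 56 mm, lying. Origin: centre of its underside.
- torch: Bystander: white torch standing on its lens, 54 mm across at the foot, 150 mm tall. Origin: centre of its underside.
Not all that is in view belongs to the job. What is shaped like the cap but blue or red is not meant.

How it is judged (in metres and radians):
On the way, in this order (a step that is already met when the one before it is completed fails the run):
1. the plate lies flush on the sorter's rim, over both pins (z of plate in the frame of sorter_seat between -0.003 and 0.003 m and horizontal distance between plate and sorter_seat below 0.005 m and angle between the x axis of plate and the x axis of sorter, either way round below 0.06 rad and angle between plate's own z axis and vertical below 0.04 rad), for 0.3 s.
2. with the plate seated, the cap is at the large hole (its centre within 22 mm of the hole's) (all of step 1 and distance between cap_center and plate_large_hole below 0.022 m).
3. the cap is inside the sorter under the seated plate (all of step 1 and x of cap_center in the frame of sorter between -0.055 and 0.055 m and y of cap_center in the frame of sorter between -0.09 and 0.09 m and z of cap_center in the frame of sorter between 0 and 0.042 m), for 0.2 s.
At the end, for the whole second after the job is handed in: Plate over both pins: underside within 3 mm of the rim plane, centred within 5 mm, aligned within 0.06 rad (either way round), level within 0.04 rad. Cap inside the sorter under it, its centre less than 42 mm above the sorter's underside. Both at rest (all of step 3 and linear speed of plate below 0.02 m/s and linear speed of cap below 0.03 m/s); the robot touches nothing.
It fails at once if a bystander is shifted by more than 30 mm or tipped (distance of any of jar_lid, battery, bowl, bulb, torch from where it was at the start of the episode above 0.03 m or angle between any of jar_lid, battery, bowl, bulb, torch's own z axis and vertical above 0.4 rad).
It fails at once if the plate is dropped onto the sorter (falls faster than 0.4 m/s close above it) (horizontal distance between plate and sorter_seat below 0.06 m and z of plate in the frame of sorter_seat below 0.06 m and linear speed of plate above 0.4 m/s).
It also fails if it takes over 61 s, if anything falls off the work surface, if the arm or the gripper's body presses on something with over 40 N, if the wrist force passes 120 N, or if a joint passes its speed limit or range.

## Working session

There is one attempt and no reset: what is moved stays moved. The work goes in short steps, each a Python script; the robot and the scene stay as the last script left them, time stands still between calls to the robot, and variables do not carry over. Pictures are saved under pics/ and viewed, and the job is handed in when it is done.

```bash
ls; mkdir -p pics
python3 - <<'E'
from plant import ctrl,sensors,optics
import cv2,numpy as np
for n in("scene","top"):
    p,d=optics.grab_frame(n); cv2.imwrite(f"pics/{n}0.png",p[:,:,::-1]); np.savez(f"{n}0.npz",p=p,d=d)
    c=optics.camera_params(n); print(n,c, -c["R"].T@c["t"], (d>0).mean())
print(ctrl.tcp_to_tips, sensors.read_state())
E
```

```text
pics
scene {'mtx': array([[411.48084245,   0.        , 325.31709111],
       [  0.        , 411.48084245, 190.67876783],
       [  0.        ,   0.        ,   1.        ]]), 'k1': 0.008084126060488984, 'R': array([[ 0.44349838,  0.89601232, -0.02170525],
       [ 0.4350639 , -0.23638958, -0.86881492],
       [-0.78359977,  0.37587484, -0.494661  ]]), 't': array([-275.67033828, -171.34847175, 1417.93722837])} [1307.90216302 -326.46790424  546.54465255] 0.9933046875
top {'mtx': array([[405.9461022 ,   0.        , 318.75132306],
       [  0.        , 405.9461022 , 205.33956079],
       [  0.        ,   0.        ,   1.        ]]), 'k1': -0.03970812945000871, 'R': array([[-0.02460717, -0.99954741, -0.01730502],
       [-0.99579947,  0.02603465, -0.08778162],
       [ 0.08819242,  0.01507227, -0.99598942]]), 't': array([  33.73655448,  569.95239853, 1074.72927697])} [ 473.6054789     2.6841648  1121.03414582] 0.99583984375
25.0 {'t': 0.1, 'q': array([ 1.08449928e+00,  2.07342634e-01,  1.54282131e+00,  9.54185308e-06,
        1.39354345e+00, -1.50490615e-01]), 'qvel': array([ 0.00323565, -0.00395474, -0.00449408,  0.00023873,  0.00126267,
        0.00032369]), 'tau': array([ 3.08355538e-04, -3.84090292e+01, -2.92551309e+01, -1.02881074e-04,
        4.85081604e-03, -1.36225657e-05]), 'eef_pos': array([189.17746751, 542.30409572, 255.23254493]), 'eef_rot': array([[-9.44144153e-01,  3.29531221e-01, -9.96636026e-04],
       [ 3.29532567e-01,  9.44142367e-01, -1.86518251e-03],
       [ 3.26330426e-04, -2.08942519e-03, -9.99997764e-01]]), 'force': array([-0.79187274, -0.81924144, -0.18196662]), 'wrist_torque': array([ 0.00833516, -0.02292716,  0.0463975 ]), 'grip_width': 85.70806896473162}
```

View pics/scene0.png

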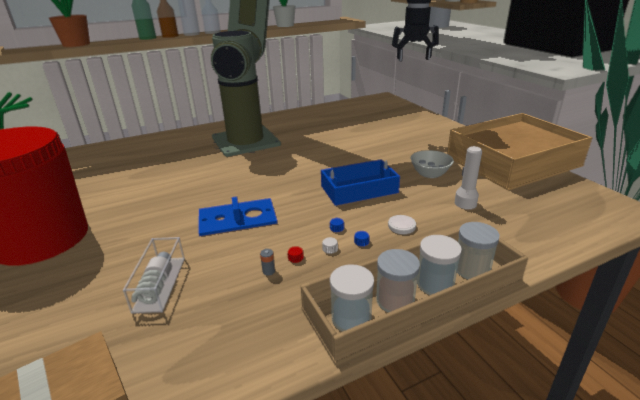

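View pics/top0.png

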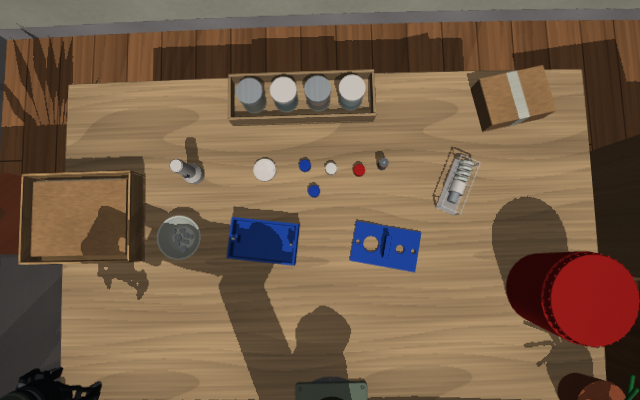

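The cap must be told apart from these candidates:

| Candidate | Scene pixel | Top pixel |
|---|---|---|
| Small white ribbed disc | (330,246) | (331,168) |
| Blue cap | (337,225) | (314,190) |
| Blue cap | (362,239) | (305,165) |
| Red cap | (296,254) | (359,170) |
| White jar lid, wide and flat | (402,225) | (264,170) |
| White jar tops in the crate | – | (283,90), (351,88) |

The small white ribbed disc fits the description, so I choose that one. Next I'll measure and check it in a close crop.

```bash
cat > h.py <<'E'
from plant import ctrl,sensors,optics
import cv2,numpy as np
C={n:optics.camera_params(n) for n in("scene","top")}
def rays(n,px):
    c=C[n]; u=cv2.undistortPoints(np.asarray(px,float).reshape(-1,1,2),c["mtx"],np.array([c["k1"],0,0,0.]))[:,0]
    return np.c_[u,np.ones(len(u))]
def onplane(n,px,z):
    c=C[n]; r=rays(n,px)@c["R"]; o=-c["R"].T@c["t"]
    return o+r*((z-o[2])/r[:,2:])
def cloud(n,d):
    c=C[n]; h,w=d.shape; vv,uu=np.mgrid[:h,:w]
    r=rays(n,np.c_[uu.ravel(),vv.ravel()])
    return ((r*d.reshape(-1,1)-c["t"])@c["R"]).reshape(h,w,3)
def grab(n,name=None,crop=None,s=4):
    p,d=optics.grab_frame(n)
    if name:
        q=p[:,:,::-1]
        if crop: x0,y0,x1,y1=crop; q=cv2.resize(q[y0:y1,x0:x1],None,fx=s,fy=s,interpolation=cv2.INTER_CUBIC)
        cv2.imwrite(f"pics/{name}.png",q)
    return p,d
def blue(p): 
    h=cv2.cvtColor(p,cv2.COLOR_RGB2HSV); return cv2.inRange(h,(108,150,30),(130,255,255))
def white(p):
    h=cv2.cvtColor(p,cv2.COLOR_RGB2HSV); return cv2.inRange(h,(0,0,120),(180,60,255))
def blobs(m,amin=20):
    n,l,st,ce=cv2.connectedComponentsWithStats(m); return [(l==i,st[i],ce[i]) for i in range(1,n) if st[i,4]>=amin]
def rect(xy):
    (cx,cy),(w,h),a=cv2.minAreaRect(xy.astype(np.float32)); 
    b=np.deg2rad(a+(90 if w>h else 0))-np.pi/2  # long axis = own y -> own y dir at angle a(+..)
    # angle of LONG axis:
    L=np.deg2rad(a if w>h else a+90)
    return np.array([cx,cy]),(w,h),np.arctan2(np.sin(2*L),np.cos(2*L))/2
E
python3 - <<'E'
from h import *
for n in("top","scene"):
    z=np.load(n+"0.npz"); p,d=z["p"],z["d"]; P=cloud(n,d)
    print(n)
    for m,st,ce in blobs(blue(p),300):
        if st[4]>20000: continue
        Q=P[m]; print(' blue',st,ce.round(1),np.percentile(Q[:,2],[1,25,50,75,90,99]).round(1))
        for nm,zz,tol in(("plate",8,5),("sorter",50,5)):
            k=m&(abs(P[...,2]-zz)<tol)
            if k.sum()<200: continue
            vu=np.argwhere(k)[:,::-1]; X=onplane(n,vu,zz)[:,:2]
            print('  ',nm,k.sum(),*rect(X))
    for m,st,ce in blobs(white(p),25):
        Q=P[m]; 
        if 300<np.median(Q[:,0])<900 and abs(np.median(Q[:,1]))<500: print(' white',st,ce.round(1),np.median(Q,0).round(1),Q[:,2].max().round(1))
    if n=="top":
        a=cv2.resize(p[140:280,220:430,::-1],None,fx=3.8,fy=3.8,interpolation=cv2.INTER_CUBIC)
        cv2.imwrite("pics/close_top.png",a)
    else: cv2.imwrite("pics/close_scene.png",cv2.resize(p[150:290,190:430,::-1],None,fx=3.3,fy=3.3,interpolation=cv2.INTER_CUBIC))
E
```

```text
top
 blue [ 227  217   72   48 2771] [262.9 240.6] [ 1.2  5.   6.7 11.8 49.3 53.1]
   plate 1915 [478.82519531 170.453125  ] (175.7216033935547, 104.96243286132812) 1.4915007053377873
   sorter 468 [479.11636353 170.30618286] (179.09945678710938, 108.23902130126953) 1.441178678644086
 blue [ 350  221   71   51 2303] [386.  246.1] [ 2.6  6.5  7.9  9.5 11.7 44.5]
   plate 2094 [ 456.73034668 -158.53543091] (178.99583435058594, 107.59391784667969) 1.3679698450164073
 white [339  74  27  28 568] [351.8  87.3] [871.1 -75.3  97. ] 1121.0
 white [270  77  27  27 565] [282.9  89.4] [870.3 104.1  97. ] 1121.0
 white [304  76  27  25 534] [317.2  88.2] [871.2  14.9  97. ] 101.6
 white [236  79  26  25 517] [248.4  90.5] [870.9 195.3  97.2] 1121.0
 white [ 436  155   45   60 1013] [455.9 186.1] [ 610.7 -352.6   38.5] 1121.0
 white [170 159  13  13 132] [175.8 165.4] [667.6 365.6 149.3] 153.8
 white [253 159  23  23 414] [264.2 169.5] [675.3 168.6  12.1] 1121.0
 white [325 162  12  13 118] [330.7 168.2] [672.8 -16.5  19.9] 1121.0
 white [182 170  19  14 110] [193.2 177.5] [652.7 354.7  37.4] 53.
[... 545 characters left out ...]
hite [456 146  26  63 723] [470.7 180.2] [682.8 358.4  60.1] 546.5
 white [418 150  19  18 181] [427.5 156.3] [452.4 418.9  34.2] 546.5
 white [198 208   3  25  26] [198.1 219.5] [ 421.8 -244.5    1.1] 9.3
 white [388 215  28  19 408] [401.6 223.5] [681.7 164.4  13.1] 546.5
 white [459 222  41  22 684] [479.  232.4] [871.9 194.2  98. ] 546.5
 white [420 235  42  29 919] [440.8 248.2] [875.9 102.2  97.7] 546.5
 white [ 123  237   62   77 1831] [154.4 279.7] [ 643.6 -361.    39.3] 546.5
 white [322 237  16  16 200] [329.2 244.5] [679.8 -19.6  19.6] 22.7
 white [377 249  43  27 902] [398.1 261.9] [872.4  14.8  97.8] 546.5
 white [ 329  264   45   36 1212] [351.6 280.9] [875.6 -77.4  97.5] 546.5
```

View pics/close_top.png

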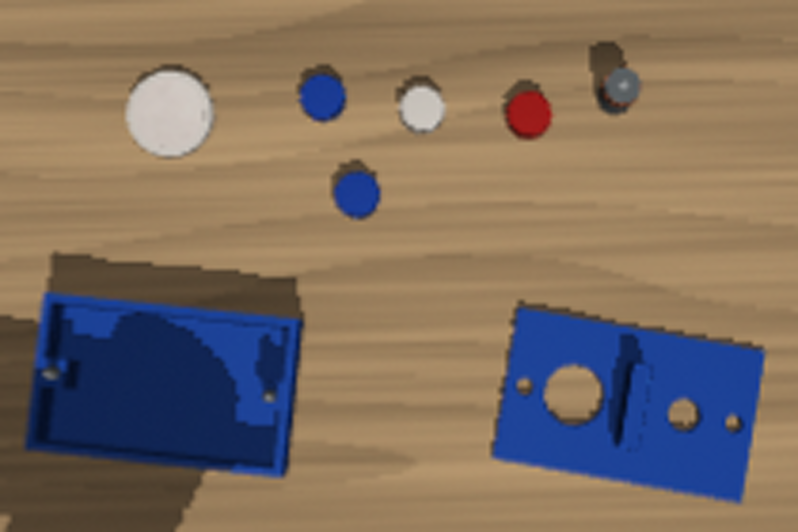

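View pics/close_scene.png

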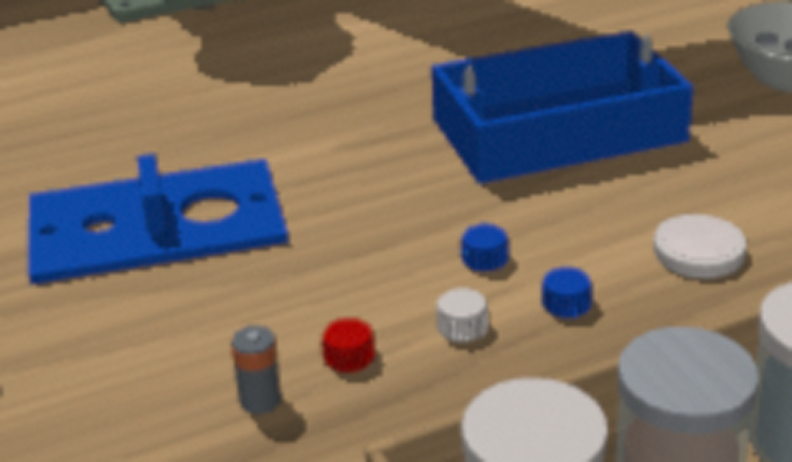

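The close crops confirm the choice. The only small white ribbed disc is at top (331,168) and scene (330,246), with height about 20 mm. The plate's large hole is on its +y side, at top (371,244), and the sorter pins are at top (234,238) and (290,244). Next I'll check the pins, fin and cap numerically.

Run:
```python
from h import *
z=np.load("top0.npz"); p,d=z["p"],z["d"]; P=cloud("top",d)
# pins: grey pixels inside sorter
h=cv2.cvtColor(p,cv2.COLOR_RGB2HSV)
g=np.zeros(p.shape[:2],np.uint8); g[222:260,228:298]=cv2.inRange(h,(0,0,60),(180,120,255))[222:260,228:298]
for m,st,ce in blobs(g,3):
    print('pin?',st,ce.round(1),P[m][:,2].max().round(1),onplane("top",[ce],65)[0].round(1))
# pins by height
k=(P[...,2]>58)&(P[...,2]<80); k[:215]=0;k[265:]=0;k[:,:225]=0;k[:,302:]=0
for m,st,ce in blobs(k.astype(np.uint8),1): print('hi',st,ce,P[m].mean(0).round(1))
# plate holes / fin
m=[b for b in blobs(blue(p),300) if b[1][0]==350][0][0]
f=m&(P[...,2]>38); Q=onplane("top",np.argwhere(f)[:,::-1],42)[:,:2]; print('fin',f.sum(),*rect(Q))
cs,_=cv2.findContours(m.astype(np.uint8),cv2.RETR_CCOMP,cv2.CHAIN_APPROX_NONE)
for c in cs:
    if 3<cv2.contourArea(c)<1000: 
        ce=cv2.minEnclosingCircle(c); print('hole',ce,onplane("top",[ce[0]],8)[0].round(1))
for n,ze in(("top",20),("scene",20)):
    z=np.load(n+"0.npz"); w=white(z["p"]); Pn=cloud(n,z["d"])
    for m,st,ce in blobs(w,25):
        if abs(ce[0]-330)<3 and st[4]<300:
            k=m&(abs(Pn[...,2]-20)<2.5); X=onplane(n,np.argwhere(k)[:,::-1],20)[:,:2]; print('cap',n,cv2.minEnclosingCircle(X.astype(np.float32)))
s=sensors.read_state()
for a in(1.368,1.368+np.pi,1.441,1.441+np.pi,-.13,-.13+np.pi):
    y=np.array([np.cos(a),np.sin(a),0]); zz=np.array([0,0,-1.]); R=np.c_[np.cross(y,zz),y,zz]
    print(a,[None if q is None else q.round(2) for q in (ctrl.solve_ik(t,R) for t in([457,-158,37],[479,170,90],[675,-18,31]))])
```

```text
pin? [228 222   3  23  38] [228.5 230.5] 52.3 [507.4 256.2  65. ]
pin? [284 222  14   2  19] [291.7 222.3] 2.5 [524.7  90.3  65. ]
pin? [231 237   5   3  10] [232.7 238.1] 72.7 [487.2 245.2  65. ]
pin? [289 243   3   3   6] [290.2 244.2] 72.3 [468.   95.3  65. ]
pin? [296 243   2  17  25] [296.7 252.4] 8.6 [446.2  78.8  65. ]
pin? [228 258  12   2  15] [232.6 258.8] 52.0 [433.6 245.9  65. ]
hi [231 237   4   3  11] [232.36363636 237.90909091] [487.7 245.9  65.7]
hi [289 243   3   3   9] [290. 244.] [468.4  95.5  67.4]
fin 128 [ 456.98498535 -149.00872803] (157.19357299804688, 80.42005157470703) 1.241150646539052
hole ((412.0, 251.0), 3.1623775959014893) [ 440.8 -231.2    8. ]
hole ((399.5, 248.5), 5.522780418395996) [ 448.4 -197.4    8. ]
hole ((358.0, 241.0), 3.1623775959014893) [471.7 -85.2   8. ]
hole ((370.5, 243.3235321044922), 9.029557228088379) [ 464.5 -119.     8. ]
cap top ((673.1405639648438, -15.428181648254395), 15.348228454589844)
cap scene ((674.7036743164062, -16.313018798828125), 17.808021545410156)
1.368 [array([-0.51,  0.32,  1.92, -0.  ,  0.89, -1.88]), array([ 0.17,  0.27,  1.84, -0.  ,  1.02, -1.2 ]), array([-0.15,  0.65,  1.42, -0.  ,  1.07, -1.52])]
4.509592653589793 [array([-0.51,  0.32,  1.92, -0.  ,  0.89,  1.26]), array([ 0.17,  0.27,  1.84, -0.  ,  1.02,  1.94]), array([-0.15,  0.65,  1.42, -0.  ,  1.07,  1.62])]
1.441 [array([-0.51,  0.32,  1.92, -0.  ,  0.89, -1.95]), array([ 0.17,  0.27,  1.84, -0.  ,  1.02, -1.27]), array([-0.15,  0.65,  1.42, -0.  ,  1.07, -1.6 ])]
4.582592653589793 [array([-0.51,  0.32,  1.92, -0.  ,  0.89,  1.19]), array([ 0.17,  0.27,  1.84, -0.  ,  1.02,  1.87]), array([-0.15,  0.65,  1.42, -0.  ,  1.07,  1.55])]
-0.13 [array([-0.51,  0.32,  1.92, -0.  ,  0.89, -0.38]), array([ 0.17,  0.27,  1.84, -0.  ,  1.02,  0.3 ]), array([-0.15,  0.65,  1.42, -0.  ,  1.07, -0.02])]
3.0115926535897932 [array([-0.51,  0.32,  1.92, -0.  ,  0.89,  2.76]), None, None]
```

The measurements agree with each other and with the given sizes:
- **Sorter:** about (478.8, 170.4), long axis at 1.442. The pins are 151.6 mm apart with their tips at z = 72.
- **Plate:** (456.6, -158.4), long axis at 1.367. The large hole is where the centre and yaw predict it.
- **Cap:** about (674, -16), top at z = 20.

Next I'll grasp the fin.

```bash
cat >> h.py <<'E'
def Rd(a):
    y=np.array([np.cos(a),np.sin(a),0]); z=np.array([0,0,-1.]); return np.c_[np.cross(y,z),y,z]
def st(tag=""):
    s=sensors.read_state(); e=s["eef_rot"]; print(tag,"t",round(s["t"],2),"pos",s["eef_pos"].round(1),"yaw",np.arctan2(e[1,1],e[0,1]).round(4),"F",s["force"].round(1),"M",s["wrist_torque"].round(2),"w",round(s["grip_width"],1)); return s
E
python3 - <<'E'
from h import *
R=Rd(1.367)
ctrl.move_ptp([456.6,-158.4,150],R); st()
print(ctrl.move_l([456.6,-158.4,70],vel=150,threshold=15)); st()
print(ctrl.move_l([456.6,-158.4,40],vel=60,threshold=8)); st()
grab("scene","pre",(150,120,350,270),4)
E
```

```text
t 2.77 pos [ 456.9 -157.8  150.1] yaw 1.368 F [-0.  -0.8 -0.2] M [-0.03 -0.05  0.02] w 85.3
False
 t 3.46 pos [ 457.2 -158.5   70.4] yaw 1.3674 F [ 0.7 -0.8  0.2] M [-0.02  0.04 -0.01] w 85.3
False
 t 4.11 pos [ 456.5 -158.4   39.7] yaw 1.3669 F [-0.3  0.4 -0.2] M [-0.03 -0.07 -0.  ] w 85.3
```

View pics/pre.png

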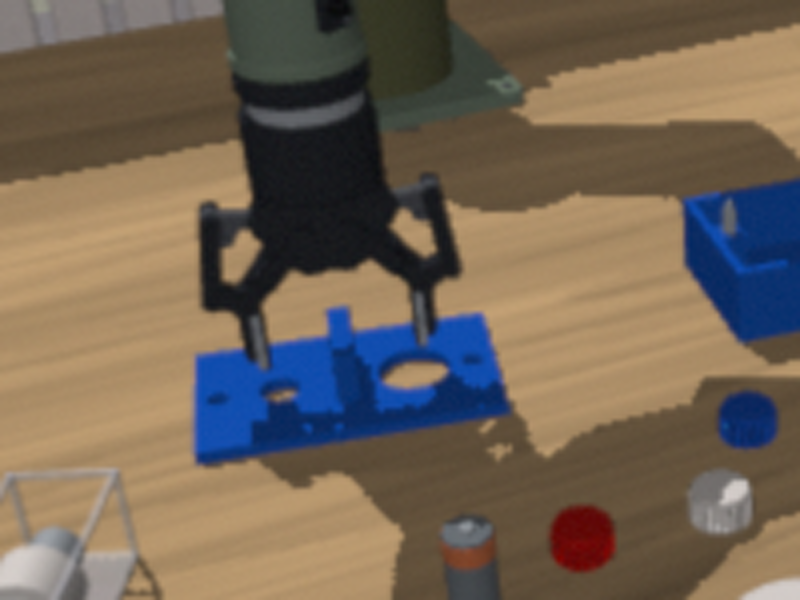

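The fingers straddle the fin (crop 340,340), with the tips just above the plate at (262,360) and (425,335). I'll close, lift and look.

Run:
```python
from h import *
ctrl.gripper_to(10,60); st("closed")
ctrl.move_l([456.6,-158.4,46],vel=40); st("lift")
ctrl.move_l([456.6,-158.4,150],vel=150); st("up")
a=1.442; t=np.array([478.8,170.4])
ctrl.move_ptp([*t,170],Rd(a)); ctrl.hold(.2); st("over")
grab("scene","over",(280,60,440,220),4); p,d=grab("top","overt",(200,160,360,300),4)
np.savez("over.npz",p=p,d=d)
```

```text
closed t 4.81 pos [ 456.9 -158.6   40.3] yaw 1.367 F [-0.4 -0.1  2.1] M [-0.   -0.02 -0.01] w 13.1
lift t 5.11 pos [ 456.5 -158.4   46.1] yaw 1.367 F [-0.3 -0.3 -1.4] M [ 0.03 -0.   -0.01] w 13.0
up t 5.95 pos [ 455.8 -157.9  149. ] yaw 1.3669 F [-0.2  0.6 -1.9] M [-0.03  0.07 -0.09] w 13.0
over t 7.4 pos [479.1 169.2 169.9] yaw 1.4399 F [ 0.7  0.7 -1.3] M [-0.03 -0.   -0.01] w 13.1
```

View pics/over.png

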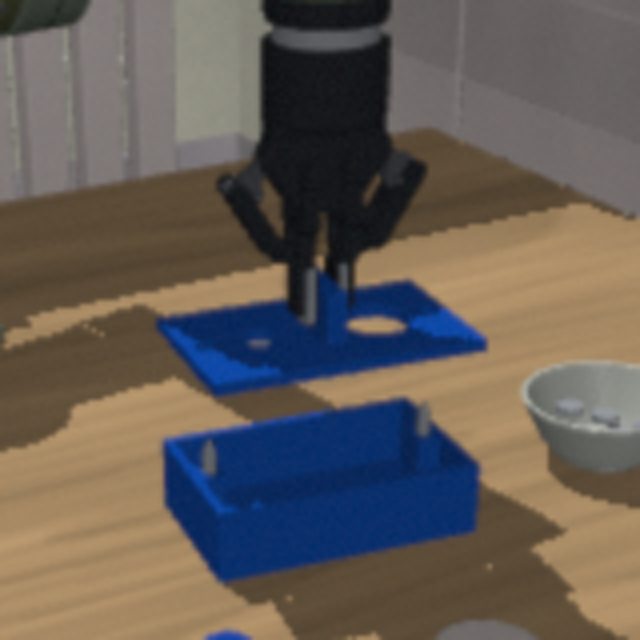

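View pics/overt.png

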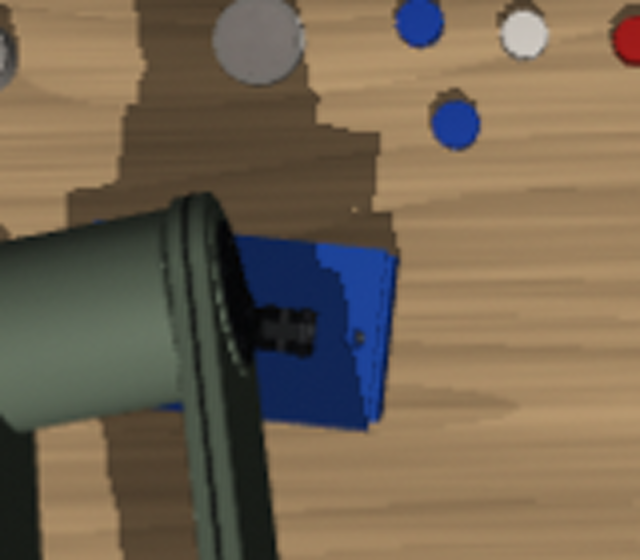

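The plate hangs level above the sorter in the scene crop, with its corners over the box corners and the pins at (209,458) and (422,420). I'll lower it to just above the pin tips and compare the plate with the box.

Run:
```python
from h import *
t=[478.8,170.4]
ctrl.move_l([*t,118],vel=100,threshold=15); ctrl.hold(.3); s=st()
p,d=grab("scene","low",(300,110,420,220),6); np.savez("low_s.npz",p=p,d=d)
p,d=grab("top","lowt",(210,180,330,290),6);np.savez("low_t.npz",p=p,d=d)
```

```text
t 8.47 pos [479.3 170.5 118.7] yaw 1.4421 F [-0.5 -0.7 -2. ] M [ 0.04 -0.02  0.01] w 13.0
```

View pics/low.png

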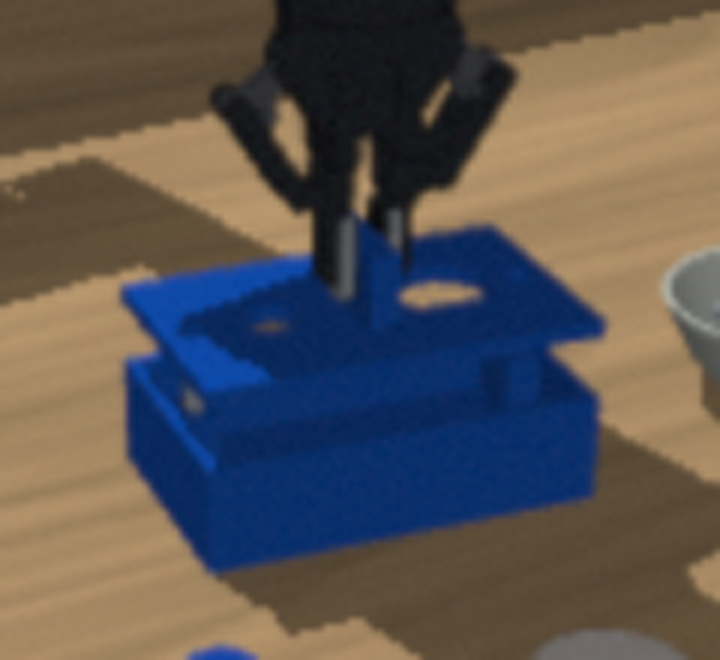

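View pics/lowt.png

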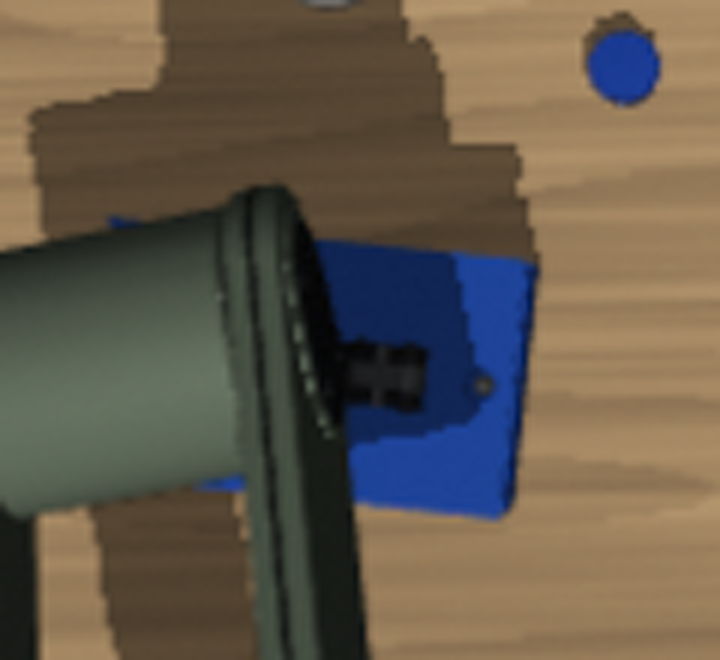

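Run:
```python
from h import *
f=lambda L:np.array(L)/6+[300,110]-0.4
a=onplane("scene",f([(123,290),(208,391),(604,325)]),87)[:,:2]; b=onplane("scene",f([(128,360),(216,468),(598,398)]),50)[:,:2]
print(a.round(1),b.round(1),(a-b).round(1),sep="\n")
u=np.array([np.cos(1.442),np.sin(1.442)]);v=np.array([u[1],-u[0]]);c=np.array([478.8,170.4])
print("expected",[(c+sx*55*v+sy*90*u).round(1) for sx,sy in((-1,-1),(1,-1),(1,1))])
z=np.load("low_t.npz");P=cloud("top",z["d"]);m=blue(z["p"])>0
k=m&(abs(P[...,2]-87)<4);print(k.sum(),np.median(P[k][:,2]))
hp=np.array([(483,385)])/6+[210,180]-.4
print("hole px on top",onplane("top",hp,87),"pin tip",onplane("top",hp,72),"exp hole",c-76*u)
X=onplane("top",np.argwhere(k)[:,::-1],87)[:,:2]-c; print("own y min",(X@u).min(),"own x range",(X@v).min(),(X@v).max())
print("right edge y pctl",np.percentile((X@u),.3))
```

```text
[[417.6  87.8]
 [520.5  76.3]
 [547.3 250.3]]
[[413.3  91.2]
 [519.7  80. ]
 [543.6 252.8]]
[[ 4.3 -3.4]
 [ 0.9 -3.7]
 [ 3.7 -2.5]]
expected [array([412.7,  88.2]), array([521.8,  74.1]), array([544.9, 252.6])]
998 86.09383649844986
hole px on top [[469.0850451   93.52787307  87.        ]] pin tip [[469.01947037  94.84567832  72.        ]] exp hole [469.03851953  95.02949185]
own y min -89.89131510927149 own x range -54.63036230271739 54.417178001957
right edge y pctl -89.56056858723571
```

From the top view the plate is within 1 mm of the sorter in own x and y, and the pin tip shows in the middle of the hole at crop (483,385). The scene estimate differs by about 3 mm along the viewing direction, which a 1–2 mm error in plate height explains. I'll lower it guarded.

Run:
```python
from h import *
t=[478.8,170.4]
for z in(108,100):
    print(ctrl.move_l([*t,z],vel=40,threshold=10)); s=st()
print(ctrl.move_l([*t,86],vel=25,threshold=8)); st()
ctrl.hold(.2); st()
```

```text
False
 t 8.97 pos [478.3 170.3 107.4] yaw 1.442 F [-0.8 -0.5 -0.9] M [ 0.   -0.06 -0.04] w 12.9
False
 t 9.32 pos [478.4 170.3  99.5] yaw 1.442 F [ 0.2 -0.  -1.4] M [ 0.01 -0.02 -0.03] w 12.7
True
 t 9.76 pos [479.3 170.5  90.3] yaw 1.442 F [ 0.4 -0.1  2.7] M [-0.03 -0.05  0.  ] w 13.0
 t 9.96 pos [479.3 170.5  90.3] yaw 1.442 F [1.8 0.1 5. ] M [-0.03 -0.12  0.03] w 13.0
```

It made contact at TCP z = 90.3, so the underside is at about 50, which is the rim plane. The side forces are small. I'll release, retreat and check.

Run:
```python
from h import *
t=[478.8,170.4]
ctrl.gripper_to(40); st()
ctrl.move_l([*t,150],vel=150); ctrl.move_ptp([600,-20,170],Rd(-0.13)); st()
p,d=grab("scene","seat_s",(290,120,430,220),5); np.savez("seat_s.npz",p=p,d=d)
p,d=grab("top","seat_t",(210,150,350,280),5);np.savez("seat_t.npz",p=p,d=d)
P=cloud("top",d);m=blue(p)>0;m[:205]=0;m[:,320:]=0
k=m&(abs(P[...,2]-58)<6); print(k.sum(),np.percentile(P[k][:,2],[5,50,95]),rect(onplane("top",np.argwhere(k)[:,::-1],58)[:,:2]))
Q=P[k];A=np.c_[Q[:,:2]-Q[:,:2].mean(0),np.ones(len(Q))];print("tilt",np.linalg.lstsq(A,Q[:,2],rcond=None)[0])
```

```text
t 10.33 pos [477.2 170.1  88.7] yaw 1.442 F [-1.1  0.7  0.1] M [-0.05  0.03  0.05] w 39.9
 t 12.02 pos [599.  -19.4 168.7] yaw -0.1287 F [-0.2  0.8  0.1] M [ 0.   -0.01  0.04] w 40.0
1898 [54.47632187 57.61115763 60.85462903] (array([480.47705078, 182.44403076]), (152.2157745361328, 108.96696472167969), np.float64(1.4387151214777083))
tilt [ 1.15498496e-03 -9.77369616e-04  5.76458332e+01]
```

View pics/seat_s.png

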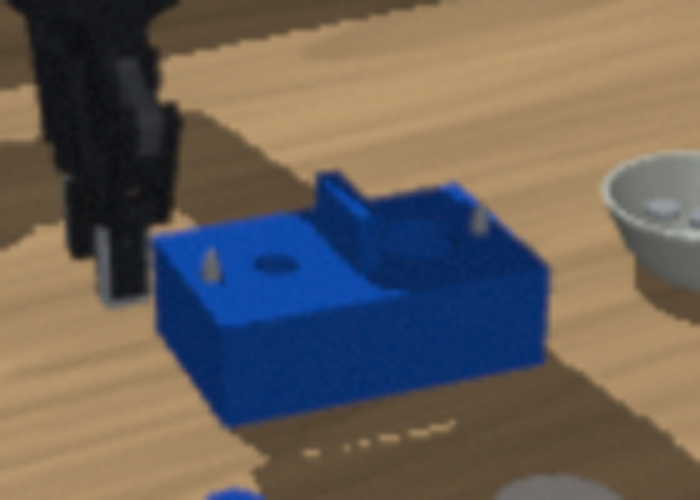

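View pics/seat_t.png

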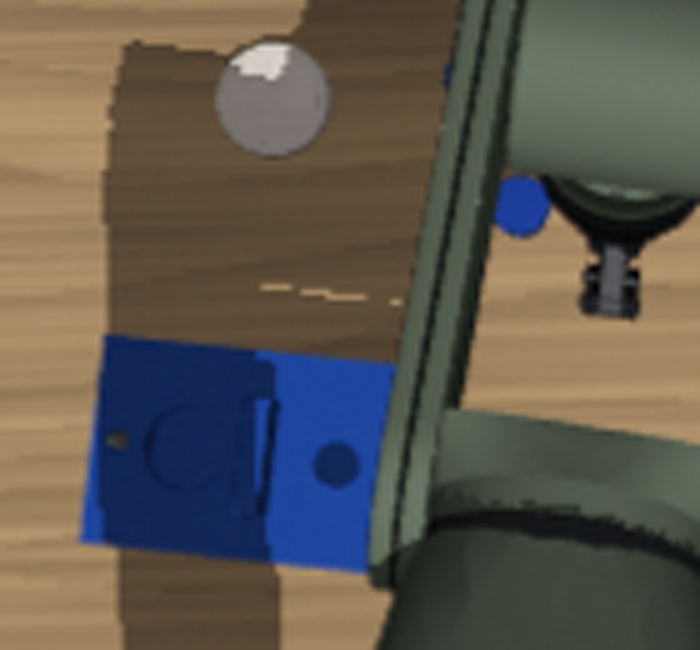

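The plate lies flush on the box in both views. Both pins stand through their holes (scene crop (211,265) and (480,220)), the top is at 57.6 mm and the tilt is about 1.5 mrad. Now the cap.

Run:
```python
from h import *
c=np.array([478.8,170.4]);u=np.array([np.cos(1.442),np.sin(1.442)])
print("hole exp",c+40*u,"seen",onplane("top",[(187/5+209.6,447/5+149.6)],58))
ctrl.gripper_to(62)
t=[674,-16]
ctrl.move_ptp([*t,110],Rd(-0.13)); st()
print(ctrl.move_l([*t,45],vel=120,threshold=10)); st()
grab("scene","cappre",(260,150,400,270),5)
```

```text
hole exp [483.9376213 210.0686885] seen [[484.07691011 209.0529805   58.        ]]
 t 12.93 pos [673.4 -15.8 108.6] yaw -0.1297 F [ 0.1 -0.2  0.7] M [-0.01  0.02  0.03] w 62.2
False
 t 13.62 pos [674.5 -16.1  45.8] yaw -0.1301 F [ 0.2 -0.3  0.3] M [ 0.01 -0.06 -0.04] w 62.2
```

View pics/cappre.png

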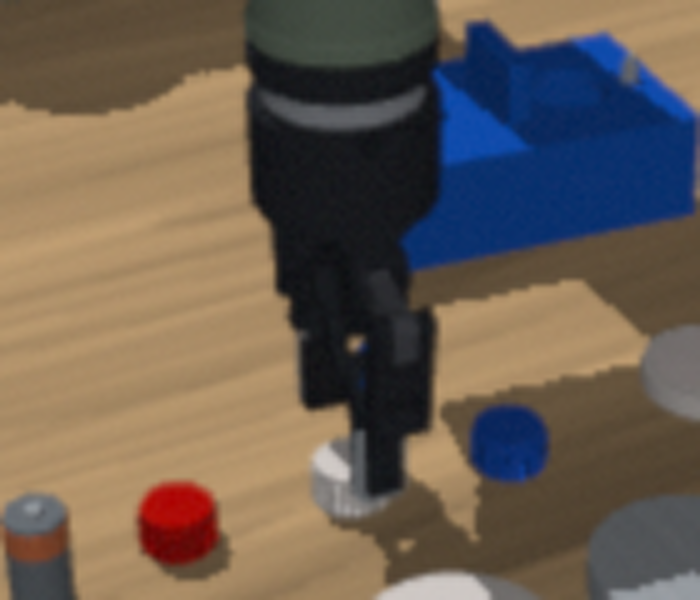

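Run:
```python
from h import *
k=C["scene"]
for X in([708,-20,28],[674,-16,10]):
    q=cv2.projectPoints(np.array([X],float),cv2.Rodrigues(k["R"])[0],k["t"],k["mtx"],np.array([k["k1"],0,0,0.]))[0].ravel(); print((q-[260,150])*5)
t=[674,-16]
print(ctrl.move_l([*t,32],vel=50,threshold=6)); st()
ctrl.gripper_to(24,30); st("closed")
ctrl.move_l([*t,60],vel=60); st()
ctrl.move_l([*t,150],vel=150); ctrl.hold(.1); st()
p,d=grab("scene","capup",(260,80,400,200),5)
```

```text
[374.98299605 489.59072581]
[346.94240322 477.28866027]
False
 t 14.07 pos [673.5 -15.9  31.3] yaw -0.1299 F [ 0.5  0.6 -0.4] M [-0.02 -0.02 -0.01] w 61.9
closed t 14.46 pos [674.4 -16.1  32.5] yaw -0.13 F [0.3 0.1 1. ] M [ 0.01  0.03 -0.01] w 30.3
 t 15.07 pos [674.1 -16.   60.5] yaw -0.13 F [ 0.3  0.4 -0.1] M [-0.04 -0.03 -0.04] w 30.4
 t 15.93 pos [672.7 -15.8 147.8] yaw -0.13 F [-0.3  0.8 -0.4] M [-0.03  0.03  0.01] w 30.6
```

View pics/capup.png

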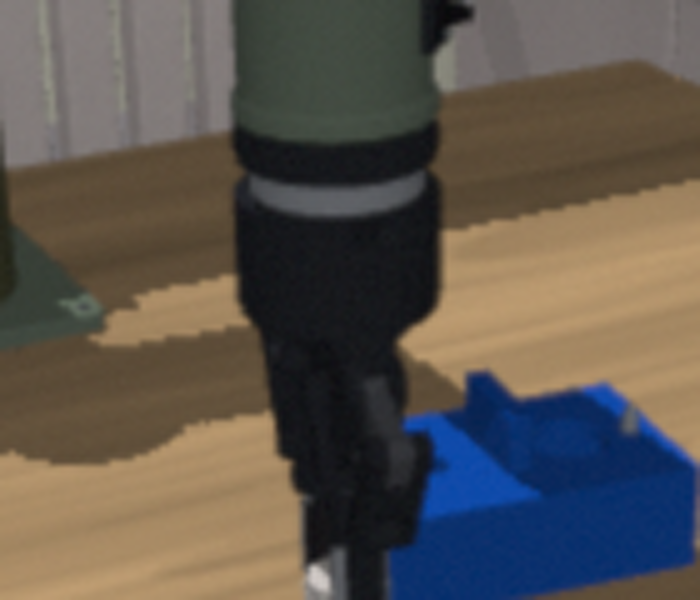

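The cap is held (white at crop (320,580), jaw width 30.4). Next I'll move over the large hole.

Run:
```python
from h import *
t=[484,209.7]
ctrl.move_ptp([*t,150],Rd(-0.129)); ctrl.hold(.2); st()
print(ctrl.move_l([*t,102],vel=80,threshold=8)); ctrl.hold(.3); st()
p,d=grab("scene","hov",(320,90,440,200),6)
p,d=grab("top","hovt",(210,150,350,280),5)
```

```text
t 17.31 pos [485.2 208.9 150.1] yaw -0.1309 F [-0.5 -1.   0.4] M [-0.03  0.03  0.04] w 30.4
False
 t 18.36 pos [484.4 209.8 102.6] yaw -0.1289 F [-0.1 -0.4 -0.3] M [ 0.04  0.02 -0.02] w 30.0
```

View pics/hov.png

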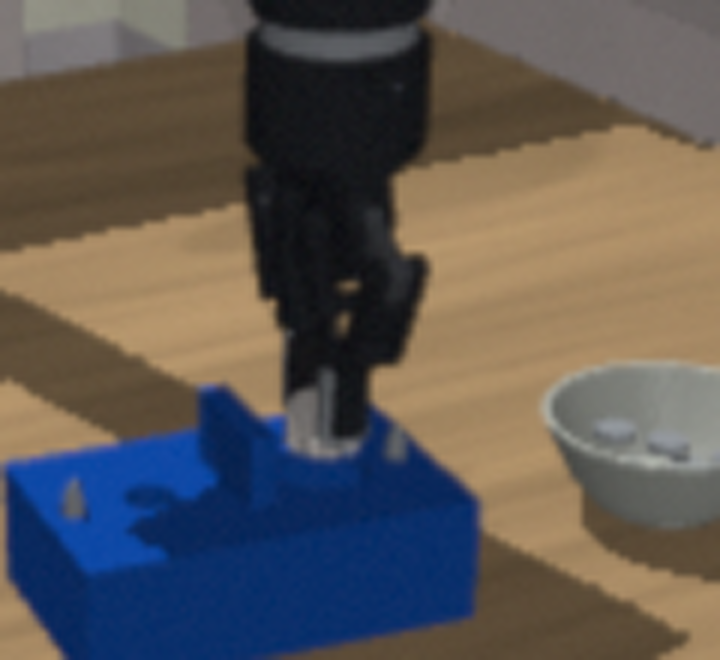

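The cap hangs upright over the large hole at crop (322,430), clear of the fin and the pin. I'll lower it guarded.

Run:
```python
from h import *
t=[484,209.7]
print(ctrl.move_l([*t,85.5],vel=35,threshold=5)); ctrl.hold(.2); st()
p,d=grab("scene","ins",(320,90,440,200),6)
```

```text
False
 t 19.28 pos [484.2 209.8  85.8] yaw -0.1289 F [ 0.1  0.3 -0.6] M [0.01 0.02 0.01] w 30.7
```

View pics/ins.png

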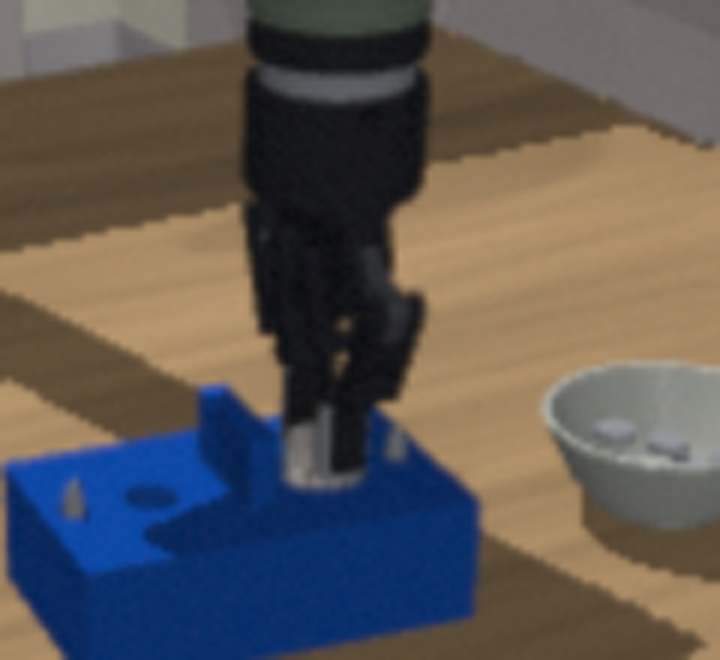

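No contact force, and by the numbers the cap's underside is about 5 mm into the hole. I'll release.

Run:
```python
from h import *
ctrl.gripper_to(48); ctrl.hold(.3); st()
ctrl.move_l([484,209.7,150],vel=150); ctrl.move_ptp([560,-60,220],Rd(-0.129)); st()
p,d=grab("scene","fin_s"); p,d=grab("top","fin_t"); 
cv2.imwrite("pics/fs.png",cv2.resize(cv2.imread("pics/fin_s.png")[130:230,310:450],None,fx=5,fy=5,interpolation=2))
cv2.imwrite("pics/ft.png",cv2.resize(cv2.imread("pics/fin_t.png")[190:290,210:350],None,fx=5,fy=5,interpolation=2))
P=cloud("top",d);m=blue(p)>0;m[:205]=0;m[:,320:]=0
k=m&(abs(P[...,2]-58)<6);Q=P[k];A=np.c_[Q[:,:2]-Q[:,:2].mean(0),np.ones(len(Q))];print("tilt",np.linalg.lstsq(A,Q[:,2],rcond=None)[0]);print(rect(onplane("top",np.argwhere(k)[:,::-1],58)[:,:2]))
q=onplane("top",np.argwhere(np.ones((400,640)))[:,::-1],58).reshape(400,640,3)
w=np.hypot(q[...,0]-484,q[...,1]-209.7)<15; print("in hole z",np.percentile(P[w][:,2],[5,25,50,75,95]).round(1),p[w].mean(0))
```

```text
t 19.95 pos [484.  209.7  85.5] yaw -0.129 F [-0.5 -0.1  0.2] M [ 0.04  0.01 -0.03] w 48.0
 t 21.65 pos [559.3 -58.9 218.9] yaw -0.1283 F [-0.5  1.5  0.5] M [ 0.01 -0.    0.04] w 47.9
tilt [ 8.91966456e-04 -1.12443853e-03  5.76950005e+01]
(array([478.67803955, 169.51593018]), (178.0308074951172, 108.35049438476562), np.float64(1.4429147933587088))
in hole z [ 3.5 23.7 25.3 26.9 29.9] [ 93.59803922  95.64705882 103.85294118]
```

View pics/fs.png

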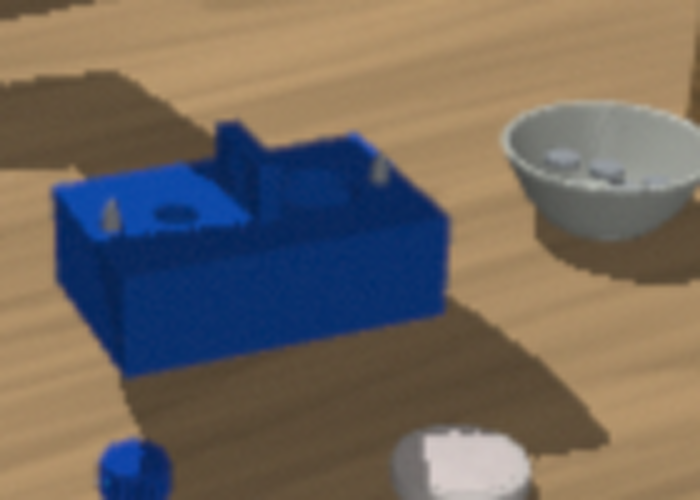

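View pics/ft.png

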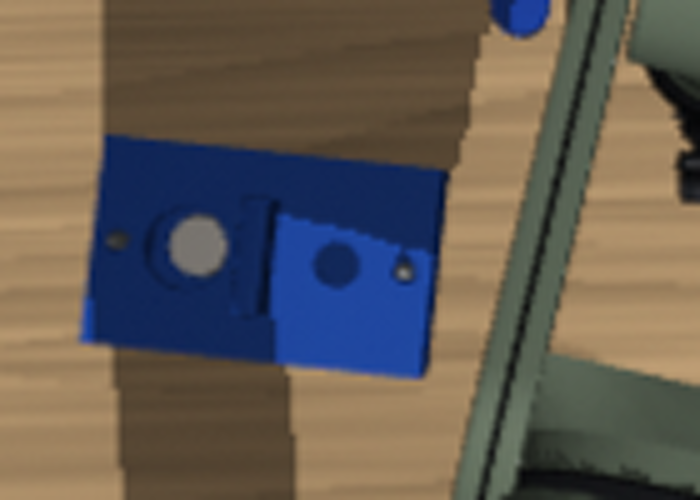

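View pics/fin_s.png

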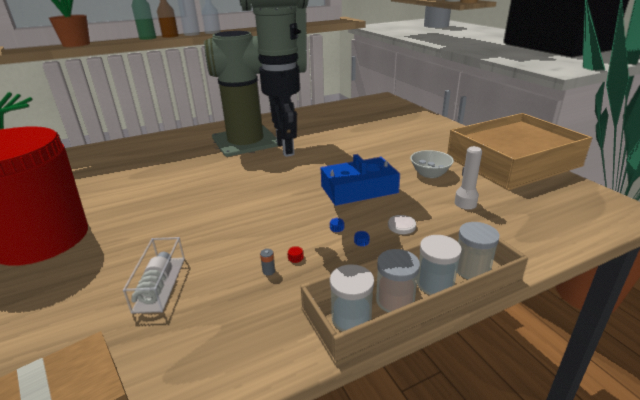

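The cap's top shows through the large hole at z ≈ 25, so it lies on the sorter floor. The plate is flush at 57.7 mm and centred, the bystanders are at their starting pixels, and the arm is clear. I'll hand in.

Run:
```python
from h import *
ctrl.finish_job(); print("done")
```

```text
the job is handed in; nothing more can be done
done
```

I seated the sorting plate over both pins, dropped the white cap through its large hole into the sorter, and handed in at about 21.7 s of the 61 s allowed. No verdict is reported.

- **Plate:** lowered with a force stop and made contact at 25 mm/s or slower. In the last check its top was at 57.7 mm (58 expected), the tilt was about 1.5 mrad and the yaw was 1.443 rad (sorter 1.442). The centre was within about 1 mm of the sorter's, and both pins showed through their holes.
- **Cap:** its top read about 25 mm through the large hole (25–26 expected for lying flat on the sorter floor). That puts its centre at about 15 mm, under the 42 mm limit.
- **Bystanders and robot:** by eye, the bystanders were where they started in the last scene picture. The arm stood well clear and touched nothing.
- **Disagreement:** before lowering, the scene camera put the plate about 3 mm off while the top camera put it within 1 mm. A 1–2 mm error in the plate height I assumed would explain the difference, and the seating showed no significant side force.

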